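Seat the bayonet cap of the vacuum trap by feel and hold it home

TASK

Pick up the knurled cap and fit it to the vacuum trap: set it upright over the trap's spigot, turn it by feel until the keyways hidden inside it drop over the spigot's lugs, then press it down against the sprung follower until its rim is fully home on the trap's shoulder. Finish while still gripping the cap and holding it pressed fully home (the pump has yet to draw the vacuum that will keep it there). Leave the bottle, the marker and the sample bar where they are.

Things in the scene. Friction and masses are not known exactly. Their poses are not given: they have to be found in the camera images.
- cap: the loose cap: a plain aluminium cylinder, 55 mm in diameter, 42 mm high, closed on top, open below, 0.12 to 0.24 kg. It stands upright on the worktop, open side down. Origin: centre of its lower rim, z up along its axis. Nothing on its outside shows where its inner keyways lie; their angle is not given and has to be found by turning
- cap_grip (a point): on the cap's axis, 26.5 mm above its lower rim: the middle of the knurled band (16 to 37 mm above the rim), where it is gripped from above at any yaw. A black tub 102 mm tall stands about 0.1 m beyond it to the left; keep the gripper's body clear of it
- key_ring (a point): on the cap's axis, 10 mm above its lower rim: underside of the inner key ring, which fills the cap up to its ceiling 34 mm above the rim. Bore 39 mm, three keyways 12 mm wide, 120 degrees apart, open below. Under it the skirt bore is 47 mm wide. A turn of at most 120 degrees one way (or 60 to either side) finds the keyways; neither direction is special
- trap: the vacuum trap, a grey metal pot fixed to the worktop: round foot 96 mm wide, body 58 mm wide, shoulder 67 mm wide, then a steel spigot 36 mm in diameter and 30 mm tall with a bevelled nose. Below the shoulder two hose barbs stick out to its +y and -y (66 mm from the axis) and a small round gauge to its -x (51 mm). Origin: centre of the foot's underside, z up
- trap_seat (a point): centre of the shoulder's flat top, on the spigot's axis, 70 mm above the worktop. The cap's origin stands 12 mm above it while the key ring rests on the lugs, about 6 mm above it when the keyways have dropped over the lugs and the cap's ceiling meets the follower, 0 when fully home. The cap has 1.5 mm of play all round on the spigot
- lug_tops (a point): on the spigot's axis, at the height of the tops of its three lugs, 22 mm above the shoulder. The lugs are 120 degrees apart (the first to the trap's +x), 6 mm wide, 5 mm high and reach out to a radius of 22 mm. The keyways clear them within about 7 degrees to either side
- follower (a joint): the brass sprung follower, 21 mm wide, in the middle of the spigot's top: 0 when up (10 mm above the spigot's top), grows as it is pressed down, 0.006 m with the cap fully home. Its spring pushes up with 4.5 N at 0 and about 10 N at 0.006, and lifts the cap again if it is let go
- spirit_bottle: a white plastic bottle, 62 mm wide and 159 mm tall, loose, a bystander between the cap and the trap, in front of a carton with a cup on it and a plaster form (up to 0.21 m tall). Origin: centre of its underside
- marker: a black marker pen, 130 mm long and 16 mm thick, lying on the bench, a bystander. Origin: under its middle; it lies along its y axis
- bar_rose: a reddish cast sample bar, 72 x 102 x 24 mm, lying on the bench, a bystander. Origin: centre of its underside
- rack_corner (a point): the near foot corner of the tall wooden mould rack (0.66 m high, fixed, it reaches from here back and to the left): keep the arm clear of it when carrying the cap across

How it is judged:
By the outcome, as a careful person would: the job done as asked, in the order asked, and still so for the second after the job is handed in, while the arm keeps its last pose, push and grip.
It also fails if it takes over 72 s, if anything falls off the work surface, if the arm or the gripper's body presses on something with over 40 N, if the wrist force passes 120 N, or if a joint passes its speed limit or range.

ROBOT

A 6-joint arm with a two-finger parallel gripper is mounted at the origin on a cart in front of the work surface, level with it; the furniture and walls round the work are solid. World frame = base frame: x ahead of the robot, y to its left, z up, the work surface at z = 0. Lengths are in m, angles in rad, forces in N, time in s.
With the tool pointing down it reaches from about 0.3 to 0.825 m from the base axis. Payload 5.4 kg.
Tool frame: the origin (TCP) lies midway between the tips of the shut fingers; the grasp point (between the pads) lies 19 mm behind it; z points along the fingers, y is the line along which they close (so a half turn about z gives the same grasp; the last joint's range is limited). The gripper opens to 92 mm and grips with 3 to 60 N. Pads are 20 mm wide; open, the fingers measure 128 mm over their backs; the gripper's body (75 mm by 189 mm) begins 69 mm behind the grasp point.
Start: joints at [1.05, 0.158, 1.597, -0, 1.386, -0.21], TCP at [0.176, 0.547, 0.215] pointing down, gripper open.
Joint ranges: [-2.91, 2.91], [-0.94, 2.29], [0.18, 2.7], [-1.29, 4.43], [0.17, 2.64], [-3, 3]. Speed limits (rad/s): [2.57, 2.57, 3.14, 3.14, 3.14, 3.14].

INTERFACE

Orientations are given as a unit quaternion [w, x, y, z].
In Python, from workcell import env gives the robot as it stands.
- The arm moves only by the tool move_arm, never from a script. Its argument "commands" is a list of rows, each a list of 2 entries, a list of its own where there are three numbers: the shift along the tool's x, y, z in cm, then the turn about the tool's z in degrees. In form: [[[dx, dy, dz], turn], ...]. A call has 1 to 20 rows; each row shifts and turns the commanded pose from where the row before left it, along the tool's axes as they then stand; what a row does not reach is not made up. A row lasts 1/8 s, in which the tool goes at most 62.5 mm and 10.7 degrees, less where a joint would pass 70% of its speed; a pose out of reach is approached as far as the arm can. A call is refused whole if a number of a shift passes 6.25 or a number of a turn 10.7, either way. A call with a gripper value outside its range is refused whole. "jaw" is the closure, from 0 (fully open) to 1 (shut), set as the call begins (left out, the last holds). The fingers move at their own pace and stop on an object; the grip force is fixed at half the most. Time passes only in rows, so rows that do not move let the fingers close. It gives the time, the measured TCP pose, the force, the opening and the grip force at its end, in the units of the state.
- env.sense(): the state, without advancing time (a new reading comes with each control period).
- env.snapshot(name): name is "side" or "top" or "wrist"; returns a dict with "color" (400x640x3 uint8, red, green, blue), "mtx" (3x3 intrinsics, pixels), "rvec" (rotation vector, rad) and "tvec" (3), from world to camera coordinates, as OpenCV has them. Camera axes: x right, y down, z forward; pixel columns grow to the right and rows downward; lengths in m; the calibration is good to about 2 mm. A picture is of the moment at which its call begins. There is no depth.
- env.job_done(): hands the job in; it is judged then, once.
The state is a dict: "time": time; "qpos": joint angles; "dq": joint speeds; "joint_efforts": joint torques, N m; "eef_pos": TCP position; "eef_rot": TCP orientation; "wrist_force": force on the tool from outside, world axes, zero at the start; "ft_torque": the same for the moment, N m; "width": finger opening in m; "grip_force": force on a finger pad.
Only numpy, scipy, OpenCV 4.12 (cv2) and the standard library are available. Lean on these libraries where they do the work, as an engineer would, in place of code of your own. Each camera call takes 0.05 s, during which the arm holds its last target. There are 200 camera calls.

## Working session

There is one attempt and no reset: what is moved stays moved. The work goes in short steps, Python scripts to look and compute and a tool call to move; the robot and the scene stay as the last step left them, time stands still between calls to the robot, and variables do not carry over. Pictures are saved under pics/ and viewed, at most 10 in all, crops included, and the job is handed in when it is done.

Besides the shell and the picture viewer there is one more tool, called after "Request:" as a command line: name --argument value ..., lists and objects as JSON in quotes. move_arm: Moves the arm, as the interface text tells. Its arguments: {"type":"object","properties":{"commands":{"type":"array"},"jaw":{"type":"number"}},"required":["commands"]}

```bash
mkdir -p pics; cat > h.py <<'E'
import numpy as np, cv2
from workcell import env
def snap(n,f=None):
    s=env.snapshot(n)
    if f: cv2.imwrite('pics/'+f+'.png',s['color'][:,:,::-1])
    return s
def ray(s,u,v):
    R=cv2.Rodrigues(np.array(s['rvec'],float))[0];t=np.array(s['tvec'],float).ravel()
    d=R.T@np.linalg.inv(np.array(s['mtx']))@np.array([u,v,1.]);return -R.T@t,d/np.linalg.norm(d)
def onz(s,u,v,z):
    c,d=ray(s,u,v);return c+d*(z-c[2])/d[2]
def tri(rs):
    A=sum(np.eye(3)-np.outer(d,d) for c,d in rs);b=sum((np.eye(3)-np.outer(d,d))@c for c,d in rs);return np.linalg.solve(A,b)
def proj(s,p):
    return cv2.projectPoints(np.array([p],float),np.array(s['rvec'],float),np.array(s['tvec'],float),np.array(s['mtx'],float),None)[0].ravel()
E
python3 - <<'E'
from h import *
import pickle
d={n:snap(n) for n in('side','top','wrist')}
pickle.dump(d,open('s0.pkl','wb'))
for n in('side','top'):
    cv2.imwrite(f'pics/{n}0.png',cv2.resize(d[n]['color'][:,:,::-1],(800,500)))
    c,_=ray(d[n],0,0);print(n,c,ray(d[n],320,200)[1])
e=env.sense();print({k:np.round(v,3) for k,v in e.items()})
E
```

```text
side [0.50154872 0.32377638 0.84120626] [-0.07374231 -0.46716473 -0.88108977]
top [ 0.34947327 -0.07610451  0.91678314] [ 0.14612442 -0.00502585 -0.98925345]
{'time': np.float64(0.15), 'qpos': array([ 1.05 ,  0.159,  1.598, -0.   ,  1.386, -0.21 ]), 'dq': array([-0.001, -0.003, -0.003, -0.001,  0.   , -0.002]), 'joint_efforts': array([ 0.0000e+00, -3.8592e+01, -3.2243e+01,  7.0000e-02,  3.5000e-02,
       -0.0000e+00]), 'eef_pos': array([0.176, 0.547, 0.214]), 'eef_rot': array([-0.   ,  0.155,  0.988, -0.001]), 'wrist_force': array([ 0.268, -0.013,  0.07 ]), 'ft_torque': array([ 0.082, -0.033,  0.061]), 'grip_force': np.float64(0.0), 'width': np.float64(0.092)}
```

View pics/side0.png

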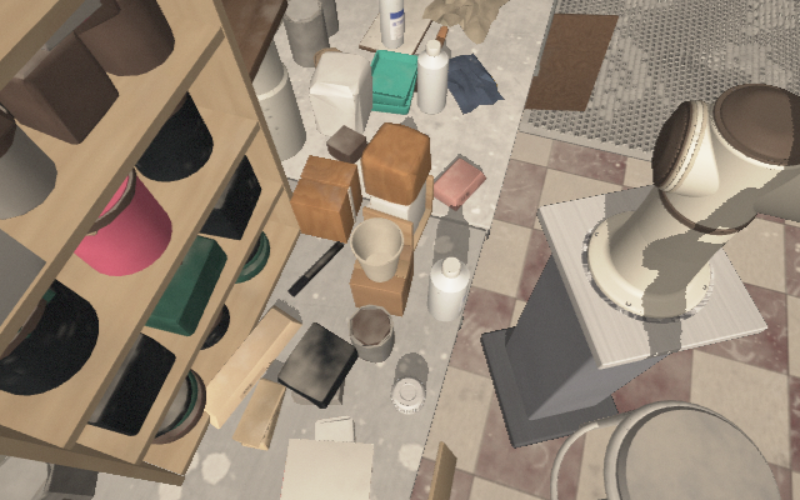

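View pics/top0.png

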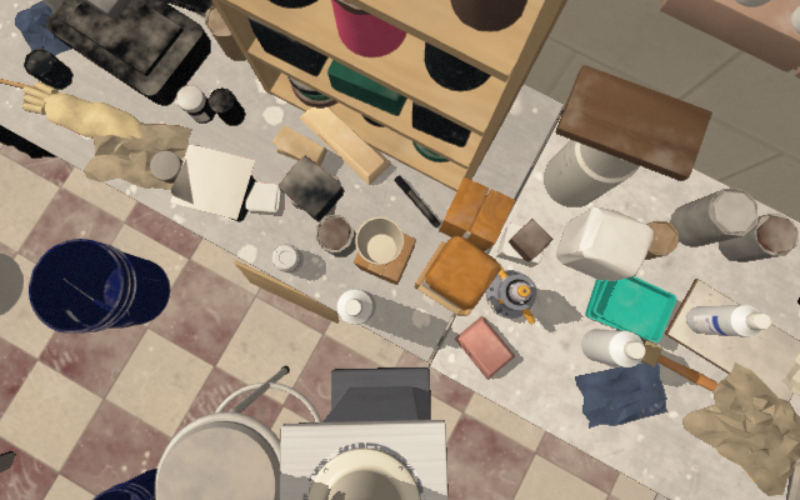

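```bash
python3 - <<'E'
from h import *
import pickle
d=pickle.load(open('s0.pkl','rb'));k=.8
T,S,W=d['top'],d['side'],d['wrist']
print('tcp in top',proj(T,[.176,.547,.215])/k,'base',proj(T,[0,0,0])/k,'side',proj(S,[.176,.547,.215])/k)
cap=tri([ray(T,287*k,251*k),ray(S,408*k,385*k)]);print('cap top tri',cap, onz(T,287*k,251*k,.042),onz(S,408*k,385*k,.042))
for n,u,v,z in [('follower',518,291,.11),('bottle',352,305,.159),('bar',486,347,.024),('box',462,272,.2),('cup',379,240,.18),('tub',335,233,.102),('rackc',470,180,0)]:
    print(n,onz(T,u*k,v*k,z))
f=onz(T,518*k,291*k,.11);print('trap in side',proj(S,f)/k)
print('wrist',[c.round(3) for c in ray(W,320,200)],proj(W,cap))
cv2.imwrite('pics/w0.png',W['color'][:,:,::-1])
cv2.imwrite('pics/trap0.png',cv2.resize(T['color'][180:280,340:500,::-1],(800,500),interpolation=cv2.INTER_CUBIC))
E
```

```text
tcp in top [-23.25736595 447.07937581] base [363.22719912 505.57105736] side [813.28251694 710.52299364]
cap top tri [0.47557555 0.13501365 0.05638305] [0.48184045 0.13697737 0.042     ] [0.47097953 0.13323274 0.042     ]
follower [ 0.3910564  -0.28561053  0.11      ]
bottle [0.37195537 0.00104231 0.159     ]
bar [ 0.28995709 -0.24072375  0.024     ]
box [ 0.41821541 -0.17612109  0.2       ]
cup [ 0.47553729 -0.04609201  0.18      ]
tub [0.50352386 0.03612746 0.102     ]
rackc [ 0.62707695 -0.22822664  0.        ]
trap in side [401.52067038 139.53187161]
wrist [array([0.101, 0.572, 0.384]), array([ 0.28 , -0.083, -0.956])] [ 95.51089468 475.38269958]
```

View pics/w0.png

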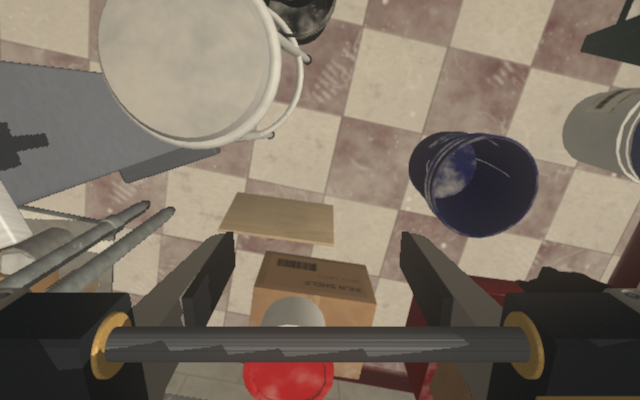

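View pics/trap0.png

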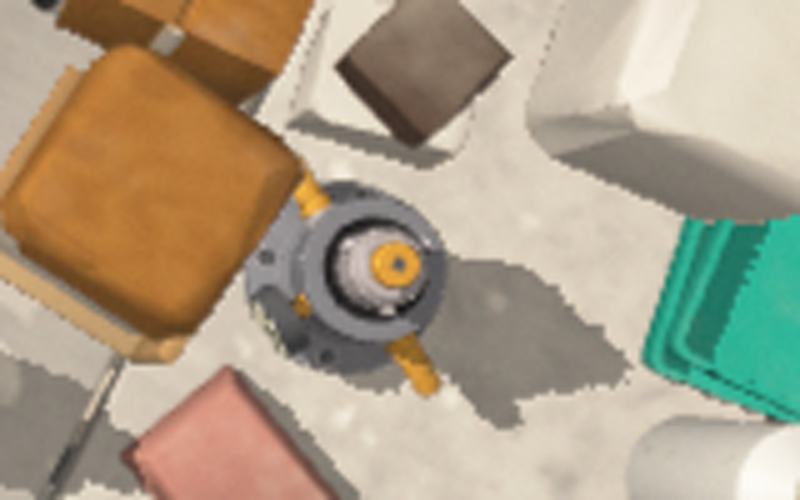

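```bash
python3 - <<'E'
from h import *
import pickle
d=pickle.load(open('s0.pkl','rb'));k=.8
T,S=d['top'],d['side']
for z in(.21,.16):
  print(z,[onz(T,340+u/5,180+v/5,z)[:2].round(3) for u,v in[(300,160),(190,340),(120,45),(0,195)]])
print('spigot outline z.07',[onz(T,340+u/5,180+v/5,.07)[:2].round(3) for u,v in[(300,270),(445,265),(370,340),(380,195)]])
print('barbs',[onz(T,340+u/5,180+v/5,.05)[:2].round(3) for u,v in[(302,180),(430,390)]])
print('black',[onz(T,u*k,v*k,.1)[:2].round(3) for u,v in[(281,185),(303,160),(343,187),(318,212)]])
print('cup',[onz(T,u*k,v*k,.06)[:2].round(3) for u,v in[(318,233),(335,215),(353,233),(335,252)]])
print('brown block right', [onz(T,340+u/5,180+v/5,.08)[:2].round(3) for u,v in[(340,65),(415,145)]])
cv2.imwrite('pics/side_c.png',cv2.resize(S['color'][90:210,220:400,::-1],(750,500),interpolation=cv2.INTER_CUBIC))
E
```

```text
0.21 [array([ 0.427, -0.234]), array([ 0.359, -0.188]), array([ 0.474, -0.166]), array([ 0.416, -0.117])]
0.16 [array([ 0.432, -0.245]), array([ 0.359, -0.196]), array([ 0.482, -0.172]), array([ 0.421, -0.12 ])]
spigot outline z.07 [array([ 0.391, -0.263]), array([ 0.392, -0.33 ]), array([ 0.358, -0.293]), array([ 0.425, -0.301])]
barbs [array([ 0.435, -0.27 ]), array([ 0.335, -0.325])]
black [array([0.595, 0.135]), array([0.642, 0.095]), array([0.589, 0.021]), array([0.543, 0.067])]
cup [array([0.512, 0.074]), array([0.546, 0.042]), array([0.511, 0.008]), array([0.475, 0.042])]
brown block right [array([ 0.485, -0.284]), array([ 0.447, -0.316])]
```

View pics/side_c.png

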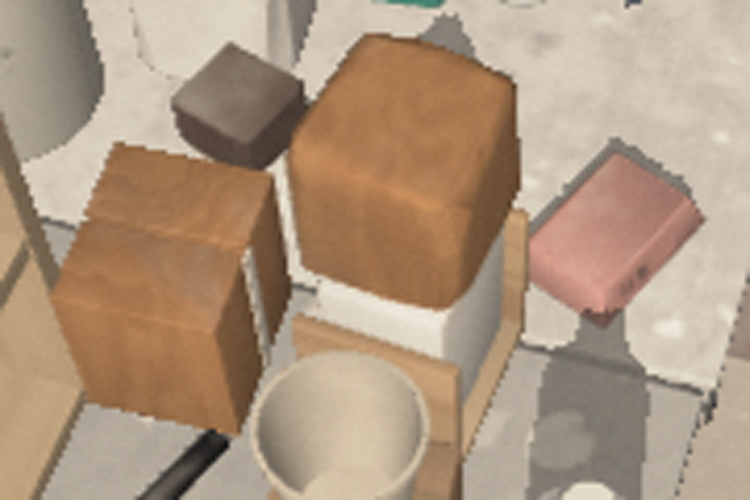

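Request:
move_arm --commands '[[[-2,-1.5,0],0],[[-4.1,-3,0],0],[[-4.1,-3,0],0],[[-4.1,-3,0],0],[[-4.1,-3,0],0],[[-4.1,-3,0],0],[[-4.1,-3,0],0],[[-4.1,-3,0],0],[[-4.1,-3,0],0],[[-4.1,-3,0],0],[[-2,-1.5,0],0],[[0,0,0],9],[[0,0,0],9],[[0,0,0],9],[[0,0,0],0],[[0,0,0],0]]' --jaw 0

```text
time: 2.15
eef_pos: [0.4734, 0.1367, 0.2145]
eef_rot: [-0.0, 0.38, 0.925, -0.0]
wrist_force: [0.8, 0.2, -0.3]
width: 0.092
grip_force: 0.0
```

```bash
cat >> h.py <<'E'
def st():
    e=env.sense();w,x,y,z=e['eef_rot'];p=np.array(e['eef_pos'])
    from scipy.spatial.transform import Rotation as R
    M=R.from_quat([x,y,z,w]).as_matrix()
    print('t',round(float(e['time']),2),'p',p.round(4),'yaw',round(np.degrees(np.arctan2(M[1,1],M[0,1])),1),'zax',M[:,2].round(3),'F',np.round(e['wrist_force'],1),'T',np.round(e['ft_torque'],2),'w',round(float(e['width']),4),'g',round(float(e['grip_force']),1),'q',np.round(e['qpos'],2))
    return p,M
E
python3 - <<'E'
from h import *
import pickle
st();W=snap('wrist','w1');pickle.dump(W,open('w1.pkl','wb'))
print(proj(W,[.476,.135,.042]))
d=pickle.load(open('s0.pkl','rb'));T,S=d['top'],d['side']
for a,b in[((300,160),(370,35)),((190,340),(515,80)),((120,45),(295,150)),((0,195),(450,205))]:
    print(tri([ray(T,340+a[0]/5,180+a[1]/5),ray(S,220+b[0]/4.167,90+b[1]/4.167)]).round(3))
E
```

```text
t 2.15 p [0.4734 0.1367 0.2145] yaw 45.3 zax [-0. -0. -1.] F [ 0.8  0.2 -0.3] T [-0.02 -0.07 -0.04] w 0.092 g 0.0 q [ 0.04 -0.06  1.82 -0.    1.38 -0.76]
[316.55528541 179.87815651]
[ 0.425 -0.231  0.221]
[ 0.362 -0.188  0.221]
[ 0.471 -0.164  0.231]
[ 0.412 -0.116  0.237]
```

View pics/w1.png

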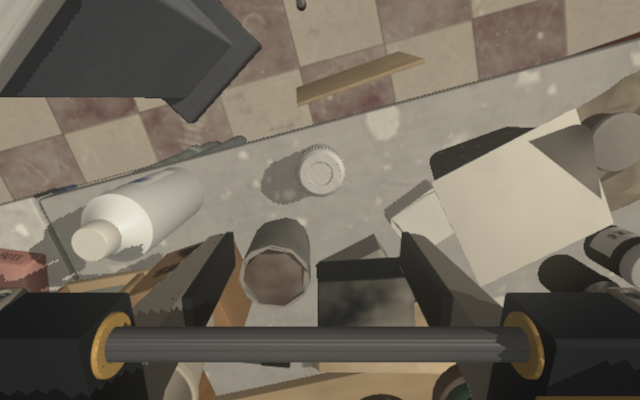

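```bash
cat >> h.py <<'E'
def circ(s,u,v,r0,r1,h=60,p2=25):
    g=cv2.cvtColor(s['color'],cv2.COLOR_RGB2GRAY);x0,y0=max(0,int(u-h)),max(0,int(v-h));k=4
    c=cv2.resize(g[y0:y0+2*h,x0:x0+2*h],None,fx=k,fy=k,interpolation=cv2.INTER_CUBIC)
    C=cv2.HoughCircles(cv2.GaussianBlur(c,(0,0),3),cv2.HOUGH_GRADIENT,1,10,param1=80,param2=p2,minRadius=int(r0*k),maxRadius=int(r1*k))
    return [] if C is None else [(x0+(a+.5)/k-.5,y0+(b+.5)/k-.5,r/k) for a,b,r in C[0][:5]]
E
python3 - <<'E'
from h import *
import pickle
W=pickle.load(open('w1.pkl','rb'));d=pickle.load(open('s0.pkl','rb'));print(W['mtx'])
for u,v,r in circ(W,322,171,7,30): print('W',u,v,r,onz(W,u,v,.042).round(4))
for n,u,v in(('top',229,203),('side',326,313)):
  for u,v,r in circ(d[n],u,v,4,18,25): print(n,u,v,r,onz(d[n],u,v,.042).round(4))
E
```

```text
[[334.78192556   0.         317.0423122 ]
 [  0.         334.78192556 196.96714692]
 [  0.           0.           1.        ]]
top 226.25 204.5 10.25 [0.473 0.145 0.042]
```

Request:
move_arm --commands '[[[0,0,3],0],[[0,0,4],0],[[0,0,2.5],0],[[0,0,0],0],[[0,0,0],0]]'

```text
time: 2.82
eef_pos: [0.4744, 0.1368, 0.1208]
eef_rot: [0.001, 0.381, 0.925, 0.0]
wrist_force: [0.1, 1.1, 0.9]
width: 0.0917
grip_force: 0.0
```

```bash
python3 - <<'E'
from h import *
import pickle
st();W=snap('wrist');pickle.dump(W,open('w2.pkl','wb'))
W1=pickle.load(open('w1.pkl','rb'))
p=onz(W1,322,171,.042);print(p,proj(W,p))
cv2.imwrite('pics/w2.png',cv2.resize(W['color'][80:280,220:420,::-1],(600,600),interpolation=cv2.INTER_CUBIC))
for u,v,r in circ(W,*proj(W,p),8,50,70,18): print('W',u,v,r,onz(W,u,v,.042).round(4))
E
```

```text
t 2.83 p [0.4744 0.1368 0.1208] yaw 45.2 zax [ 0.002  0.    -1.   ] F [0.1 1.1 0.9] T [-0.05  0.01 -0.  ] w 0.0917 g 0.0 q [ 0.04  0.04  1.92 -0.    1.18 -0.75]
[0.47323349 0.14574319 0.042     ] [322.62111677 195.26983274]
```

View pics/w2.png

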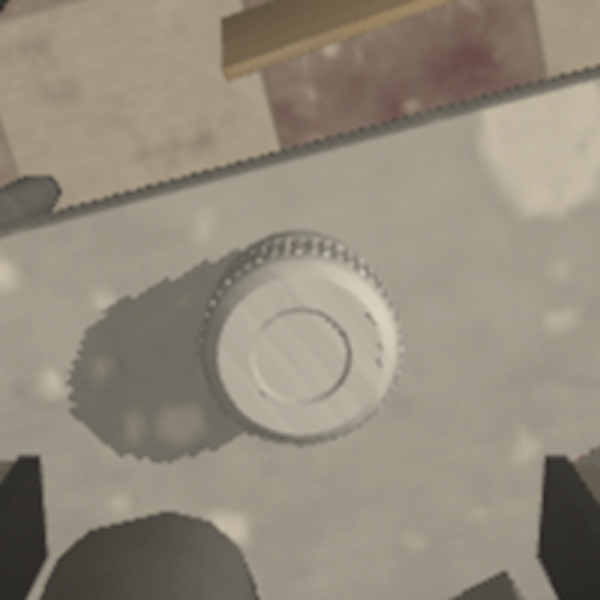

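```bash
python3 - <<'E'
from h import *
import pickle
W=pickle.load(open('w2.pkl','rb'));W1=pickle.load(open('w1.pkl','rb'));d=pickle.load(open('s0.pkl','rb'))
print(tri([ray(W,319.8,198),ray(W1,320.3,173)]),tri([ray(W,319.8,198),ray(d['top'],229.5,202.5)]))
c=onz(W,319.8,198,.042);print(c,onz(W1,320.3,173,.042))
p,M=st();print('tool delta',M.T@(c-p))
E
```

```text
[0.47320509 0.14297517 0.04292964] [0.47796329 0.1401047  0.02858761]
[0.47326253 0.14263773 0.042     ] [0.47350459 0.1429855  0.042     ]
t 2.88 p [0.4747 0.1368 0.1212] yaw 45.2 zax [ 0.003  0.    -1.   ] F [ 0.3 -0.9 -0.5] T [-0.02  0.03  0.02] w 0.092 g 0.0 q [ 0.04  0.04  1.92 -0.    1.18 -0.75]
tool delta [0.00527897 0.00297827 0.07920846]
```

Request:
move_arm --commands '[[[0.5,0.3,1],0],[[0,0,3],0],[[0,0,3],0],[[0,0,3],0],[[0,0,1.3],0],[[0,0,0],0],[[0,0,0],0]]'

```text
time: 3.75
eef_pos: [0.4732, 0.1425, 0.0078]
eef_rot: [0.001, 0.381, 0.925, 0.0]
wrist_force: [0.2, 0.5, -0.5]
width: 0.0922
grip_force: 0.0
```

Request:
move_arm --commands '[[[0,0,0],0],[[0,0,0],0],[[0,0,0],0],[[0,0,0],0],[[0,0,0],0],[[0,0,0],0]]' --jaw 1

```text
time: 4.5
eef_pos: [0.4721, 0.1424, 0.0067]
eef_rot: [0.0, 0.381, 0.925, -0.0]
wrist_force: [0.1, -0.4, 1.6]
width: 0.055
grip_force: 30.0
```

```bash
python3 - <<'E'
from h import *
import pickle
p,M=st();W=snap('wrist');pickle.dump(W,open('w3.pkl','wb'))
c=p-M[:,2]*.0345;print(proj(W,c),proj(W,c+M[:,0]*.0275))
d=pickle.load(open('s0.pkl','rb'));T=d['top'];print('follower z.11',onz(T,419.2,232.6,.11))
# follower by colour
h=cv2.cvtColor(T['color'],cv2.COLOR_RGB2HSV);m=cv2.inRange(h,(12,130,120),(30,255,255));m[:, :405]=0;m[:,440:]=0;m[:222]=0;m[246:]=0
n,l,s,cc=cv2.connectedComponentsWithStats(m);print(s[1:],cc[1:]);
for a in cc[1:]: print(onz(T,*a,.11).round(4))
E
```

```text
t 4.5 p [0.4721 0.1424 0.0067] yaw 45.2 zax [-0. -0. -1.] F [ 0.1 -0.4  1.6] T [-0.08  0.08 -0.05] w 0.055 g 30.0 q [ 0.05  0.23  1.97 -0.    0.94 -0.74]
[314.67472421 279.67944313] [314.49285407 223.31791298]
follower z.11 [ 0.39124796 -0.29616719  0.11      ]
[[414 228  10   9  63]] [[418.50793651 232.42857143]]
[ 0.3917 -0.2947  0.11  ]
```

Request:
move_arm --commands '[[[0,0,-1],0],[[0,0,-3],0],[[0,0,-4.5],0],[[0,0,-5],0],[[0,0,-5],0],[[0,0,-5],0],[[0,0,-4],0],[[0,0,-1],0],[[0,0,0],0]]'

```text
time: 5.68
eef_pos: [0.4718, 0.1424, 0.2909]
eef_rot: [-0.0, 0.381, 0.925, -0.0]
wrist_force: [1.3, 0.3, -2.1]
width: 0.0545
grip_force: 30.0
```

Request:
move_arm --commands '[[[-1.3,-1.6,0],0],[[-2.5,-3.2,0],0],[[-2.5,-3.2,0],0],[[-2.5,-3.2,0],0],[[-2.5,-3.2,0],0],[[-2.5,-3.2,0],0],[[-2.5,-3.2,0],0],[[-2.5,-3.2,0],0],[[-2.5,-3.2,0],0],[[-2.5,-3.2,0],0],[[-2.5,-3.2,0],0],[[-2.5,-3.2,0],0],[[-1.3,-1.6,0],0],[[0,0,0],8],[[0,0,0],8],[[0,0,0],9],[[0,0,0],0],[[0,0,0],0]]'

```text
time: 7.92
eef_pos: [0.415, -0.3416, 0.2908]
eef_rot: [-0.001, 0.571, 0.821, 0.0]
wrist_force: [-0.0, 0.2, -0.7]
width: 0.0549
grip_force: 30.0
```

```bash
python3 - <<'E'
from h import *
import pickle
p,M=st();W=snap('wrist','w4');pickle.dump(W,open('w4.pkl','wb'))
print(proj(W,[.392,-.2955,.11]))
E
```

```text
t 7.92 p [ 0.415  -0.3416  0.2908] yaw 20.4 zax [-0.001  0.001 -1.   ] F [-0.   0.2 -0.7] T [-0.1   0.06 -0.01] w 0.0549 g 30.0 q [-0.91  0.02  1.59  0.    1.53 -1.27]
[310.37751824 127.47103259]
```

View pics/w4.png

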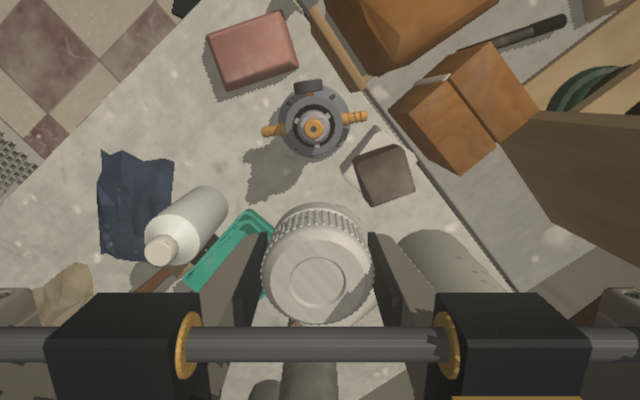

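```bash
cat >> h.py <<'E'
def foll(s,u,v,hw=9):
    h=cv2.cvtColor(s['color'],cv2.COLOR_RGB2HSV);m=cv2.inRange(h,(10,110,100),(32,255,255))
    k=np.zeros_like(m);cv2.circle(k,(int(u),int(v)),hw*2,255,-1);m&=k
    c=max(cv2.findContours(m,cv2.RETR_EXTERNAL,cv2.CHAIN_APPROX_NONE)[0],key=cv2.contourArea)
    return cv2.minEnclosingCircle(c),cv2.fitEllipse(c)[0]
E
python3 - <<'E'
from h import *
import pickle
p,M=st();W=pickle.load(open('w4.pkl','rb'));T=pickle.load(open('s0.pkl','rb'))['top']
a=foll(W,313,129);b=foll(T,418.5,232.5,6);print(a,b)
print('tri',tri([ray(W,*a[1]),ray(T,*b[1])]))
t=onz(W,*a[1],.11);print('trap',t,onz(T,*b[1],.11))
zc=p[2]+.0353
# spigot nose/shoulder circle + cap
for u,v,r in circ(W,313,130,15,40,50,15): print('W',u,v,r,onz(W,u,v,.07).round(4))
for u,v,r in circ(W,318,283,15,60,70,15): print('cap',u,v,r,onz(W,u,v,zc).round(4), M.T@(onz(W,u,v,zc)-p))
print('cap picked',M.T@(onz(W,318.3,282,zc)-p))
E
```

```text
t 7.97 p [ 0.415  -0.3417  0.2911] yaw 20.3 zax [-0.001  0.001 -1.   ] F [-0.2  0.1 -0.2] T [-0.08  0.01 -0.03] w 0.055 g 30.0 q [-0.91  0.02  1.59  0.    1.53 -1.27]
(((313.0, 128.19444274902344), 9.67159652709961), (313.0257263183594, 128.1070556640625)) (((418.5, 232.5), 4.743516445159912), (418.5, 232.3349609375))
tri [ 0.39350921 -0.29583232  0.10478496]
trap [ 0.39478257 -0.29515736  0.11      ] [ 0.3918647 -0.2946647  0.11     ]
W 312.75 126.25 16.65 [ 0.3945 -0.2966  0.07  ]
W 265.25 91.25 20.875 [ 0.3317 -0.279   0.07  ]
W 314.75 124.75 15.975 [ 0.3961 -0.2942  0.07  ]
cap picked [ 9.60561130e-05  1.75961094e-03 -3.53003344e-02]
```

Request:
move_arm --commands '[[[0,0,2],0],[[0,0,4],0],[[0,0,4],0],[[0,0,2.5],0],[[0,0,0.5],0],[[0,0,0],0],[[0,0,0],0]]'

```text
time: 8.85
eef_pos: [0.4157, -0.343, 0.1633]
eef_rot: [0.001, 0.572, 0.82, -0.0]
wrist_force: [0.9, -1.3, -1.1]
width: 0.0546
grip_force: 30.0
```

```bash
python3 - <<'E'
from h import *
import pickle
p,M=st();W=snap('wrist');pickle.dump(W,open('w5.pkl','wb'));T=pickle.load(open('s0.pkl','rb'))['top'];W4=pickle.load(open('w4.pkl','rb'))
e=proj(W,[.393,-.2955,.11]);a=foll(W,*e,12);print(e,a)
print('tri w4 w5',tri([ray(W,*a[1]),ray(W4,313.0,128.1)]))
t=onz(W,*a[1],.11);print('trap',t,'tool',M.T@(t-p))
x0,y0=int(e[0])-100,max(0,int(e[1])-60)
cv2.imwrite('pics/w5.png',cv2.resize(W['color'][y0:330,x0:x0+200,::-1],None,fx=2.3,fy=2.3,interpolation=cv2.INTER_CUBIC));print(x0,y0)
E
```

```text
t 8.85 p [ 0.4157 -0.343   0.1633] yaw 20.2 zax [ 0.002 -0.002 -1.   ] F [ 0.9 -1.3 -1.1] T [-0.03  0.05  0.02] w 0.0546 g 30.0 q [-0.91  0.11  1.76 -0.    1.27 -1.27]
[307.64953156 141.25451993] (((310.1611633300781, 141.2107391357422), 15.36359977722168), (310.2556457519531, 141.2688751220703))
tri w4 w5 [ 0.39482893 -0.29567334  0.10384534]
trap [ 0.39462686 -0.29491312  0.11      ] tool [ 0.05259816 -0.00320456  0.05313397]
207 81
```

View pics/w5.png

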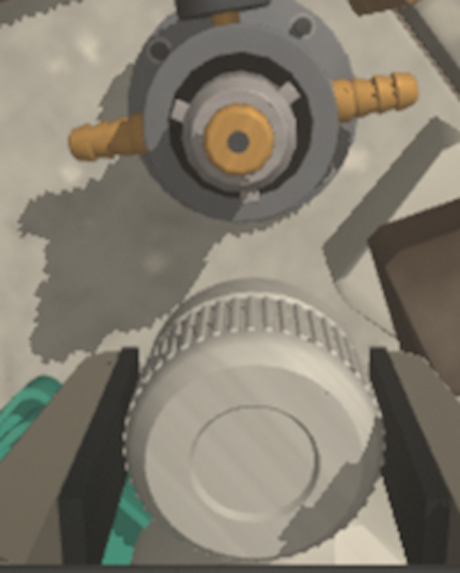

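Request:
move_arm --commands '[[[1.3,-0.1,0],0],[[2.7,-0.3,0],0],[[1.3,-0.1,0],0],[[0,0,0],0],[[0,0,1.5],0],[[0,0,2],0],[[0,0,1],0],[[0,0,0],0],[[0,0,0],0]]'

```text
time: 10.02
eef_pos: [0.3924, -0.2947, 0.1171]
eef_rot: [0.0, 0.572, 0.82, -0.0]
wrist_force: [0.9, -0.3, -1.6]
width: 0.0545
grip_force: 30.0
```

```bash
python3 - <<'E'
from h import *
p,M=st();print(M.T@(np.array([.3932,-.2954,.089])-p))
E
```

```text
t 10.03 p [ 0.3924 -0.2947  0.1171] yaw 20.2 zax [ 0.001 -0.001 -1.   ] F [ 0.9 -0.3 -1.6] T [-0.06  0.02 -0.01] w 0.0545 g 30.0 q [-0.89  0.04  1.93 -0.    1.17 -1.24]
[-0.0009413   0.00052974  0.02807614]
```

Request:
move_arm --commands '[[[-0.1,0.1,0.8],0],[[0,0,0.8],0],[[0,0,0.6],0],[[0,0,0.3],0],[[0,0,0],0]]'

```text
time: 10.65
eef_pos: [0.3932, -0.2946, 0.0913]
eef_rot: [-0.0, 0.572, 0.82, 0.0]
wrist_force: [0.5, -0.2, -1.2]
width: 0.0552
grip_force: 30.0
```

Request:
move_arm --commands '[[[0,0,0.2],0],[[0,0,0],0],[[0,0,0],0]]'

```text
time: 11.02
eef_pos: [0.3934, -0.2948, 0.0897]
eef_rot: [0.0, 0.572, 0.82, -0.0]
wrist_force: [0.6, 0.2, -1.5]
width: 0.0549
grip_force: 30.0
```

Request:
move_arm --commands '[[[0,0,0.2],0],[[0,0,0],0],[[0,0,0],0]]'

```text
time: 11.4
eef_pos: [0.3936, -0.2951, 0.0886]
eef_rot: [0.0, 0.572, 0.82, -0.0]
wrist_force: [-1.7, 2.3, 4.5]
width: 0.0549
grip_force: 30.0
```

Request:
move_arm --commands '[[[0,0,0.2],0],[[0,0,0],4],[[0,0,0],4],[[0,0,0],4],[[0,0,0],0]]'

```text
time: 12.02
eef_pos: [0.3948, -0.2969, 0.0885]
eef_rot: [0.003, 0.655, 0.756, -0.001]
wrist_force: [-1.0, 0.6, 11.5]
width: 0.0551
grip_force: 30.0
```

Request:
move_arm --commands '[[[0,0,0],4],[[0,0,0],4],[[0,0,0],4],[[0,0,0],0]]'

```text
time: 12.52
eef_pos: [0.3947, -0.297, 0.0885]
eef_rot: [0.003, 0.73, 0.683, -0.001]
wrist_force: [-1.4, -0.3, 11.1]
width: 0.0547
grip_force: 30.0
```

Request:
move_arm --commands '[[[0,0,0],4],[[0,0,0],4],[[0,0,0],4],[[0,0,0],0]]'

```text
time: 13.02
eef_pos: [0.3947, -0.2971, 0.0885]
eef_rot: [0.003, 0.798, 0.603, -0.0]
wrist_force: [-1.6, -0.8, 11.5]
width: 0.0551
grip_force: 30.0
```

Request:
move_arm --commands '[[[0,0,0],4],[[0,0,0],4],[[0,0,0],4],[[0,0,0],0]]'

```text
time: 13.52
eef_pos: [0.3947, -0.2971, 0.0885]
eef_rot: [0.003, 0.856, 0.516, -0.0]
wrist_force: [-2.0, -0.0, 10.8]
width: 0.0555
grip_force: 30.0
```

Request:
move_arm --commands '[[[0,0,0],4],[[0,0,0],4],[[0,0,0],4],[[0,0,0],0]]'

```text
time: 14.02
eef_pos: [0.3947, -0.2971, 0.0885]
eef_rot: [0.003, 0.906, 0.424, 0.0]
wrist_force: [-1.7, 0.5, 11.5]
width: 0.0548
grip_force: 30.0
```

Request:
move_arm --commands '[[[0,0,0],4],[[0,0,0],4],[[0,0,0],4],[[0,0,0],0]]'

```text
time: 14.52
eef_pos: [0.3949, -0.2971, 0.0885]
eef_rot: [0.003, 0.945, 0.327, 0.001]
wrist_force: [-0.8, 0.6, 10.9]
width: 0.0552
grip_force: 30.0
```

```bash
python3 - <<'E'
from h import *
import pickle
st();d=pickle.load(open('s0.pkl','rb'));T,S=d['top'],d['side']
for a,b in[((415,145),(303,85)),((512,57),(230,42)),((340,65),(255,128))]:
    q=tri([ray(T,340+a[0]/5,180+a[1]/5),ray(S,220+b[0]/4.167,90+b[1]/4.167)]);print(q.round(3),np.linalg.norm(q[:2]-[.394,-.296]))
E
```

```text
t 14.53 p [ 0.3949 -0.2971  0.0885] yaw -51.8 zax [ 0.003 -0.005 -1.   ] F [-0.8  0.6 10.9] T [-0.05  0.45 -0.11] w 0.0552 g 30.0 q [-0.89  0.08  1.94 -0.    1.11  0.02]
[ 0.449 -0.313  0.097] 0.057254442124851576
[ 0.486 -0.36   0.09 ] 0.11242944493687414
[ 0.482 -0.276  0.113] 0.08980722063068795
```

Request:
move_arm --commands '[[[0,0,-0.3],0],[[0,0,0],0]]'

```text
time: 14.78
eef_pos: [0.3933, -0.2947, 0.0886]
eef_rot: [0.0, 0.945, 0.327, 0.0]
wrist_force: [-0.2, 0.2, 2.3]
width: 0.0547
grip_force: 30.0
```

Request:
move_arm --commands '[[[0,0,0],0],[[0,0,0],0],[[0,0,0],0],[[0,0,-1],0],[[0,0,-1.2],0],[[0,0,0],-8],[[0,0,0],-8],[[0,0,0],-8],[[0,0,0],-8],[[0,0,0],-8],[[0,0,0],-8],[[0,0,0],-8],[[0,0,0],-8],[[0,0,0],-8],[[0,0,0],0],[[0,0,0],0]]' --jaw 0.29

```text
time: 16.77
eef_pos: [0.3935, -0.295, 0.1112]
eef_rot: [0.0, 0.573, 0.819, -0.0]
wrist_force: [0.4, 0.1, -0.5]
width: 0.0653
grip_force: 0.0
```

```bash
python3 - <<'E'
from h import *
import pickle
p,M=st();W=snap('wrist');pickle.dump(W,open('w6.pkl','wb'))
cv2.imwrite('pics/w6.png',cv2.resize(W['color'][100:360,160:480,::-1],None,fx=2.3,fy=2.3,interpolation=cv2.INTER_CUBIC))
E
```

```text
t 16.77 p [ 0.3935 -0.295   0.1112] yaw 20.1 zax [ 0.001 -0.001 -1.   ] F [ 0.4  0.1 -0.5] T [-0.06  0.04  0.03] w 0.0653 g 0.0 q [-0.89  0.05  1.93  0.    1.16 -1.24]
```

View pics/w6.png

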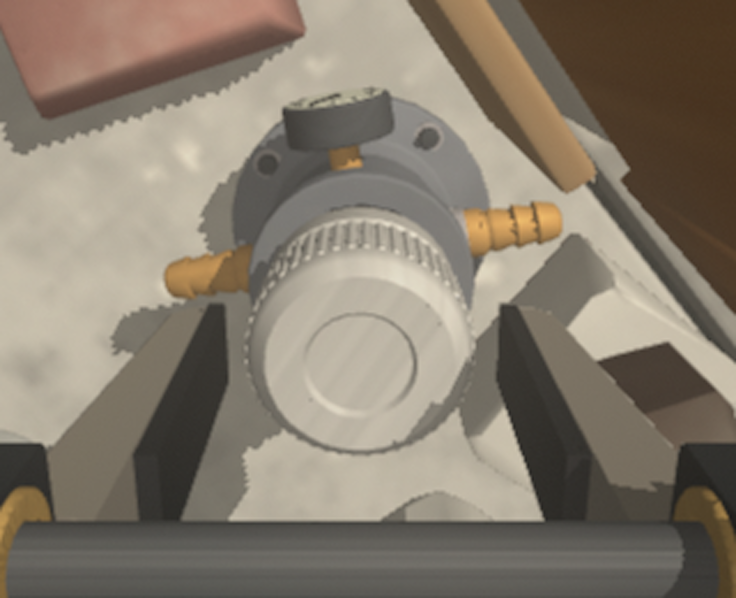

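Request:
move_arm --commands '[[[0,0,1],0],[[0,0,1],0],[[0,0,0.3],0],[[0,0,0],0]]'

```text
time: 17.32
eef_pos: [0.3931, -0.2945, 0.0871]
eef_rot: [-0.001, 0.572, 0.82, 0.0]
wrist_force: [0.0, -0.2, 0.3]
width: 0.0649
grip_force: 0.0
```

Request:
move_arm --commands '[[[0,0,0],0],[[0,0,0],0],[[0,0,0],0],[[0,0,0],0]]' --jaw 1

```text
time: 17.82
eef_pos: [0.3935, -0.2949, 0.0879]
eef_rot: [0.0, 0.572, 0.82, -0.0]
wrist_force: [-0.3, 0.5, 1.1]
width: 0.0547
grip_force: 30.0
```

Request:
move_arm --commands '[[[0,0,0.3],0],[[0,0,0],4],[[0,0,0],4],[[0,0,0],4],[[0,0,0],0]]'

```text
time: 18.45
eef_pos: [0.3947, -0.2967, 0.0867]
eef_rot: [0.003, 0.655, 0.756, -0.001]
wrist_force: [0.5, -0.8, 6.5]
width: 0.0548
grip_force: 30.0
```

Request:
move_arm --commands '[[[0,0,0],4],[[0,0,0],4],[[0,0,0],0]]'

```text
time: 18.82
eef_pos: [0.3931, -0.2945, 0.0843]
eef_rot: [-0.0, 0.706, 0.709, -0.0]
wrist_force: [-0.5, 0.5, -1.6]
width: 0.0547
grip_force: 30.0
```

Request:
move_arm --commands '[[[0,0,0],4],[[0,0,0],4],[[0,0,0],0]]'

```text
time: 19.2
eef_pos: [0.3932, -0.2947, 0.0844]
eef_rot: [-0.0, 0.753, 0.658, -0.0]
wrist_force: [-0.5, -0.6, -1.8]
width: 0.0546
grip_force: 30.0
```

Request:
move_arm --commands '[[[0,0,0],-4],[[0,0,0.3],0],[[0,0,0],0],[[0,0,0],0]]'

```text
time: 19.7
eef_pos: [0.3934, -0.2948, 0.0819]
eef_rot: [0.0, 0.73, 0.683, 0.0]
wrist_force: [-0.1, 0.8, 3.1]
width: 0.0549
grip_force: 30.0
```

Request:
move_arm --commands '[[[0,0,0.3],0],[[0,0,0],0],[[0,0,0],0]]'

```text
time: 20.08
eef_pos: [0.3935, -0.2949, 0.0789]
eef_rot: [0.0, 0.73, 0.683, -0.0]
wrist_force: [-0.9, 1.8, 5.3]
width: 0.0544
grip_force: 30.0
```

Request:
move_arm --commands '[[[0,0,0.3],0],[[0,0,0],0],[[0,0,0],0]]'

```text
time: 20.45
eef_pos: [0.3935, -0.2949, 0.0763]
eef_rot: [0.0, 0.73, 0.683, -0.0]
wrist_force: [-2.3, 3.0, 7.6]
width: 0.0546
grip_force: 30.0
```

Request:
move_arm --commands '[[[0,0,0.2],0],[[0,0,0],0],[[0,0,0],0]]'

```text
time: 20.82
eef_pos: [0.3935, -0.295, 0.0758]
eef_rot: [-0.0, 0.73, 0.683, -0.0]
wrist_force: [-7.0, 6.8, 20.0]
width: 0.055
grip_force: 30.0
```

Request:
move_arm --commands '[[[0,0,0.2],0],[[0,0,0],0],[[0,0,0],0]]'

```text
time: 21.2
eef_pos: [0.3935, -0.2951, 0.0757]
eef_rot: [-0.0, 0.73, 0.683, -0.0]
wrist_force: [-11.5, 12.8, 35.4]
width: 0.0545
grip_force: 30.0
```

Request:
move_arm --commands '[[[0,0,0.2],0],[[0,0,0],0],[[0,0,0],0]]'

```text
time: 21.58
eef_pos: [0.3935, -0.2957, 0.0746]
eef_rot: [-0.0, 0.73, 0.684, -0.001]
wrist_force: [-13.9, 12.9, 42.0]
width: 0.0548
grip_force: 30.0
```

Request:
move_arm --commands '[[[0.1,-0.1,-0.2],0],[[0,0,0],0],[[0,0,0],0],[[0,0,0],0]]'

```text
time: 22.08
eef_pos: [0.3936, -0.2957, 0.0748]
eef_rot: [0.002, 0.73, 0.683, -0.001]
wrist_force: [-3.8, 2.9, 19.6]
width: 0.0547
grip_force: 30.0
```

```bash
python3 - <<'E'
from h import *
import pickle
p,M=st();T=snap('top');W=snap('wrist')
# bystanders unchanged, cap axis check: compare top-view before/after
T0=pickle.load(open('s0.pkl','rb'))['top']
for n,(u,v) in dict(bottle=(282,244),bar=(389,278),marker=(334,160)).items():
    a=T0['color'][v-12:v+12,u-12:u+12].astype(int);b=T['color'][v-12:v+12,u-12:u+12].astype(int);print(n,np.abs(a-b).mean().round(1))
g=lambda s:0
for u,v,r in circ(W,*proj(W,[p[0],p[1],.112]),15,30,50,12)[:3]: print(u,v,r,onz(W,u,v,.112).round(4))
E
```

```text
t 22.07 p [ 0.3936 -0.2957  0.0748] yaw -3.8 zax [ 0.002 -0.004 -1.   ] F [-3.8  2.9 19.6] T [0.56 0.98 0.03] w 0.0547 g 30.0 q [-0.89  0.1   1.95 -0.    1.08 -0.82]
bottle 5.0
bar 43.4
marker 1.4
```

Request:
move_arm --commands '[[[0.05,-0.05,0.1],0],[[0,0,0],0],[[0,0,0],0],[[0,0,0],0]]'

```text
time: 22.68
eef_pos: [0.3936, -0.2957, 0.0747]
eef_rot: [0.003, 0.73, 0.683, -0.001]
wrist_force: [-4.3, 2.9, 25.8]
width: 0.0548
grip_force: 30.0
```

```bash
python3 - <<'E'
from h import *
import pickle
p,M=st();T=snap('top');T0=pickle.load(open('s0.pkl','rb'))['top']
# bar by colour where visible
for s in(T0,T):
    h=cv2.cvtColor(s['color'],cv2.COLOR_RGB2HSV);m=cv2.inRange(h,(0,60,90),(8,200,255))|cv2.inRange(h,(172,60,90),(180,200,255))
    k=np.zeros_like(m);k[250:310,355:420]=255;m&=k;print('bar px',cv2.countNonZero(m),np.argwhere(m).min(0),np.argwhere(m).max(0))
E
```

```text
t 22.68 p [ 0.3936 -0.2957  0.0747] yaw -3.8 zax [ 0.003 -0.005 -1.   ] F [-4.3  2.9 25.8] T [ 0.74  1.24 -0.04] w 0.0548 g 30.0 q [-0.89  0.1   1.96 -0.    1.08 -0.82]
bar px 1190 [253 355] [303 411]
bar px 35 [269 364] [276 371]
```

```bash
python3 -c "
from h import *
print(env.job_done())"
```

```text
the job is handed in; nothing more can be done
None
```

The cap is on the trap with its keyways over the lugs, and I handed the job in at about 22.7 s with it still gripped and pressed against a hard stop at about 26 N. That it is fully home rests on force and height readings (no picture of the final seat); the bottle and marker looked unmoved from above, and the bar was hidden by the arm in the last view but I saw no contact with it.

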